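# Gang three test bars in the glazing jig and hold them

## Robot

A 6-joint arm with a two-finger parallel gripper is mounted at the origin on the work surface. World frame = base frame: x ahead of the robot, y to its left, z up, the work surface at z = 0. Lengths are in mm, angles in rad, forces in N, time in s.
With the tool pointing down it reaches from about 275 to 825 mm from the base axis. Payload 5.2 kg.
Tool frame: the origin (TCP) lies at the very end of the fingers, on their centre line; the grasp point (between the pads) lies 19 mm behind it; z points along the fingers, y is the line along which they close (so a half turn about z gives the same grasp; the last joint's range is limited). The gripper opens to 93 mm and grips with 3 to 60 N. Pads are 15 mm wide; open, the fingers measure 128 mm over their backs; the gripper's body (75 mm by 188 mm) begins 65 mm behind the grasp point.
Start: joints at [-1.539, 0.259, 1.535, -0, 1.348, -0.203], TCP at [127.978, -534.908, 218.653] pointing down, gripper open.
Joint ranges: [-3.14, 3.14], [-0.91, 2.08], [0.19, 2.58], [-1.22, 4.36], [0.22, 2.71], [-3.12, 3.12]. Speed limits (rad/s): [2.57, 2.57, 3.14, 3.14, 3.14, 3.14].

## Interface

Orientations are given as [roll, pitch, yaw] about the fixed x, y, z axes, in that order (R = Rz(yaw) Ry(pitch) Rx(roll)).
In Python, from bench import robot gives the robot as it stands. The module is installed in compiled form; this text tells all that it offers. Calls block until the motion is done:
- robot.move_ptp(position, orientation): joint-space move of the TCP to a pose.
- robot.move_linear(position, ori=None, speed=150, f_stop=None): straight line of the TCP; ori=None keeps the orientation; speed is the mean speed in mm/s. With f_stop (N) it stops when the force on the tool has changed by that much, and returns True; else False.
- robot.move_j(angles): joint-space move.
- robot.move_gripper(opening): opening from 0.0 (shut) to 1.0 (fully open); the grip force is fixed at half the most; returns when the fingers have stopped.
- robot.sleep(seconds).
- robot.inverse_kinematics(position, orientation): joint angles nearest the present ones, or None.
- robot.get_image(name): name is "scene" or "top"; returns a dict with "img" (384x512x3 uint8, blue, green, red), "fovy" (degrees; the focal length in pixels is half the picture's height over the tangent of half this angle, whatever the lens; pixels are square), "cx", "cy" (the principal point, pixels), "k1" (the pictures are not rectified: a ray, as slopes to the right and down, at radius r is drawn at 1 + k1 r^2 times it, then the intrinsics apply), "eye" and "orientation" of the camera in the world. Camera axes: x right, y down, z forward; pixel columns grow to the right and rows downward; lengths in mm; the calibration is good to about 2 mm. A picture is of the moment at which its call begins. There is no depth.
A pose or a line that the arm cannot do raises robot.MotionError and nothing moves.
- robot.hand_in(): hands the job in; it is judged then, once.
Readings, each from a call of its own:
- robot.current_t(): time.
- robot.current_qpos(): joint angles.
- robot.current_joint_vel(): joint speeds.
- robot.current_joint_efforts(): joint torques, N m.
- robot.current_tcp_pos(): TCP position.
- robot.current_eef_rot(): TCP orientation.
- robot.current_contact_force(): force on the tool from outside, world axes, zero at the start.
- robot.current_ft_torque(): the same for the moment, N m.
- robot.current_gripper_width(): opening from 0.0 (shut) to 1.0 (fully open).
- robot.current_finger_force(): force on a finger pad.
Only numpy, scipy, OpenCV 4.12 (cv2) and the standard library are available. Lean on these libraries where they do the work, as an engineer would, in place of code of your own. Each camera call takes 0.05 s, during which the arm holds its last target. There are 200 camera calls.

## Task

We are about to brush one glaze stripe across three clay test bars. Count exactly three of the four short bars into the white jig, flat on its bed, side by side with their long sides along the wooden fence and their ends roughly even, let go of them, and leave the fourth bar and everything else where they are. Then give the outermost bar one firm diagonal push with the fingertips, towards the fence and down at once, so that the row is shut tight against the fence and pressed on the bed, and finish still holding that push.

Things in the scene. Friction and masses are not known exactly. Their poses are not given: they have to be found in the camera images.
- jig: The jig, fixed to the table: a white smooth bed 200 x 190 mm (x, y), its top 15 mm above the table, on a thin board, with a wooden fence along its far edge. Origin: centre of its underside, on the table. Its x axis points level across the bed towards the fence, y along the fence, z up. It does not move.
- bed: The white bed of the jig, a slab 200 x 190 x 10 mm, its origin at the centre of its underside, 5 mm above the table; top at 15 mm above the table. Slippery for the bars (friction about 0.25). Axes as the jig.
- fence: The wooden fence on the bed: 20 mm thick (x), 190 mm long (y), 22 mm high above the bed, origin at the centre of its underside, 90 mm from the jig's origin along the jig's x. Rigid. Axes as the jig. A firm push is some 10 to 20 N in all.
- fence_foot (a point): Middle of the line where the fence's near face, which the bars go against, meets the bed's top. Axes as the jig. A row of three bars is 90 mm deep from here towards -x, and a bar's top lies 25 mm above it, 3 mm above the fence.
- bar1_mid (a point): Fired-clay test bar, reddish brown, a block 30 x 55 x 25 mm (x, y, height), about 85 g, one of four alike. The point is its centre, half-way up (12.5 mm above what it lies on); its y axis is its long axis, z is up.
- bar2_mid (a point): Fired-clay test bar, reddish brown, a block 30 x 55 x 25 mm (x, y, height), about 85 g, one of four alike. The point is its centre, half-way up (12.5 mm above what it lies on); its y axis is its long axis, z is up.
- bar3_mid (a point): Fired-clay test bar, reddish brown, a block 30 x 55 x 25 mm (x, y, height), about 85 g, one of four alike. The point is its centre, half-way up (12.5 mm above what it lies on); its y axis is its long axis, z is up.
- bar4_mid (a point): Fired-clay test bar, reddish brown, a block 30 x 55 x 25 mm (x, y, height), about 85 g, one of four alike. The point is its centre, half-way up (12.5 mm above what it lies on); its y axis is its long axis, z is up.
- prop: Bystander: stubby round clay kiln prop, diameter 34 mm, 40 mm tall, standing among the bars. Origin: centre of its underside.
- disc: Bystander: flat round clay disc, diameter 60 mm, 10 mm thick, lying among the bars. Origin: centre of its underside.
- longpost: Bystander: long clay post 30 x 130 x 25 mm, same section as the bars but far longer, lying beyond them. Origin: centre of its underside, y along it.
- mug: Bystander: white mug, 80 mm across, 85 mm tall. Origin: centre of its underside.
- jar: Bystander: small glass jar with a white cap, 52 mm across, 60 mm tall. Origin: centre of its underside.
- brush: Bystander: flat glaze brush with a wooden handle, 200 mm long, lying. Origin on its underside.
- rib: Bystander: dark wooden potter's rib 50 x 100 x 6 mm, lying flat. Origin: centre of its underside.
There are look-alikes about, which are no part of the job. What is shaped like the part that bears bar3_mid but purple or yellow is not meant. Leave any pink look-alike of the part that bears bar1_mid alone.

How it is judged (in metres and radians):
On the way, in this order (a step that is already met when the one before it is completed fails the run):
1. exactly three bars lie flat on the bed before the fence, roughly parallel to it, and are let go; the fourth is left on the table ((((x of bar1_mid in the frame of jig between -0.075 and 0.08 m and y of bar1_mid in the frame of jig between -0.07 and 0.07 m and z of bar1_mid in the frame of jig between 0.023 and 0.031 m and angle between the y axis of bar1_mid and the y axis of jig, either way round below 0.35 rad and angle between bar1_mid's own z axis and vertical below 0.1 rad) and contact force between the fingers and bar1 below 0.3 N) or (height (world z) of bar1_mid below 0.018 m and distance of bar1_mid from where it was at the start of the episode below 0.04 m)) and (((x of bar2_mid in the frame of jig between -0.075 and 0.08 m and y of bar2_mid in the frame of jig between -0.07 and 0.07 m and z of bar2_mid in the frame of jig between 0.023 and 0.031 m and angle between the y axis of bar2_mid and the y axis of jig, either way round below 0.35 rad and angle between bar2_mid's own z axis and vertical below 0.1 rad) and contact force between the fingers and bar2 below 0.3 N) or (height (world z) of bar2_mid below 0.018 m and distance of bar2_mid from where it was at the start of the episode below 0.04 m)) and (((x of bar3_mid in the frame of jig between -0.075 and 0.08 m and y of bar3_mid in the frame of jig between -0.07 and 0.07 m and z of bar3_mid in the frame of jig between 0.023 and 0.031 m and angle between the y axis of bar3_mid and the y axis of jig, either way round below 0.35 rad and angle between bar3_mid's own z axis and vertical below 0.1 rad) and contact force between the fingers and bar3 below 0.3 N) or (height (world z) of bar3_mid below 0.018 m and distance of bar3_mid from where it was at the start of the episode below 0.04 m)) and (((x of bar4_mid in the frame of jig between -0.075 and 0.08 m and y of bar4_mid in the frame of jig between -0.07 and 0.07 m and z of bar4_mid in the frame of jig between 0.023 and 0.031 m and angle between the y axis of bar4_mid and the y axis of jig, either way round below 0.35 rad and angle between bar4_mid's own z axis and vertical below 0.1 rad) and contact force between the fingers and bar4 below 0.3 N) or (height (world z) of bar4_mid below 0.018 m and distance of bar4_mid from where it was at the start of the episode below 0.04 m)) and height (world z) of any of bar1_mid, bar2_mid, bar3_mid, bar4_mid below 0.018 m and height (world z) of any of bar1_mid, bar2_mid above 0.022 m and height (world z) of any of bar1_mid, bar3_mid above 0.022 m and height (world z) of any of bar1_mid, bar4_mid above 0.022 m and height (world z) of any of bar2_mid, bar3_mid above 0.022 m and height (world z) of any of bar2_mid, bar4_mid above 0.022 m and height (world z) of any of bar3_mid, bar4_mid above 0.022 m), for 0.2 s.
2. the row is pushed tight against the fence and down on the bed by the fingers ((((x of bar1_mid in the frame of jig between 0.001 and 0.08 m and y of bar1_mid in the frame of jig between -0.07 and 0.07 m and z of bar1_mid in the frame of jig between 0.023 and 0.031 m and angle between the y axis of bar1_mid and the y axis of jig, either way round below 0.1 rad and angle between bar1_mid's own z axis and vertical below 0.1 rad) and (x of bar1_mid in the frame of jig above 0.02 m or (contact force between the fingers and bar1 above 4 N and contact force between bar1 and bed above 4 N))) or (height (world z) of bar1_mid below 0.018 m and distance of bar1_mid from where it was at the start of the episode below 0.04 m)) and (((x of bar2_mid in the frame of jig between 0.001 and 0.08 m and y of bar2_mid in the frame of jig between -0.07 and 0.07 m and z of bar2_mid in the frame of jig between 0.023 and 0.031 m and angle between the y axis of bar2_mid and the y axis of jig, either way round below 0.1 rad and angle between bar2_mid's own z axis and vertical below 0.1 rad) and (x of bar2_mid in the frame of jig above 0.02 m or (contact force between the fingers and bar2 above 4 N and contact force between bar2 and bed above 4 N))) or (height (world z) of bar2_mid below 0.018 m and distance of bar2_mid from where it was at the start of the episode below 0.04 m)) and (((x of bar3_mid in the frame of jig between 0.001 and 0.08 m and y of bar3_mid in the frame of jig between -0.07 and 0.07 m and z of bar3_mid in the frame of jig between 0.023 and 0.031 m and angle between the y axis of bar3_mid and the y axis of jig, either way round below 0.1 rad and angle between bar3_mid's own z axis and vertical below 0.1 rad) and (x of bar3_mid in the frame of jig above 0.02 m or (contact force between the fingers and bar3 above 4 N and contact force between bar3 and bed above 4 N))) or (height (world z) of bar3_mid below 0.018 m and distance of bar3_mid from where it was at the start of the episode below 0.04 m)) and (((x of bar4_mid in the frame of jig between 0.001 and 0.08 m and y of bar4_mid in the frame of jig between -0.07 and 0.07 m and z of bar4_mid in the frame of jig between 0.023 and 0.031 m and angle between the y axis of bar4_mid and the y axis of jig, either way round below 0.1 rad and angle between bar4_mid's own z axis and vertical below 0.1 rad) and (x of bar4_mid in the frame of jig above 0.02 m or (contact force between the fingers and bar4 above 4 N and contact force between bar4 and bed above 4 N))) or (height (world z) of bar4_mid below 0.018 m and distance of bar4_mid from where it was at the start of the episode below 0.04 m)) and height (world z) of any of bar1_mid, bar2_mid, bar3_mid, bar4_mid below 0.018 m and height (world z) of any of bar1_mid, bar2_mid above 0.022 m and height (world z) of any of bar1_mid, bar3_mid above 0.022 m and height (world z) of any of bar1_mid, bar4_mid above 0.022 m and height (world z) of any of bar2_mid, bar3_mid above 0.022 m and height (world z) of any of bar2_mid, bar4_mid above 0.022 m and height (world z) of any of bar3_mid, bar4_mid above 0.022 m and (height (world z) of any of bar1_mid, bar2_mid below 0.018 m or y of bar1_mid in the frame of bar2_mid between -0.015 and 0.015 m) and (height (world z) of any of bar1_mid, bar3_mid below 0.018 m or y of bar1_mid in the frame of bar3_mid between -0.015 and 0.015 m) and (height (world z) of any of bar1_mid, bar4_mid below 0.018 m or y of bar1_mid in the frame of bar4_mid between -0.015 and 0.015 m) and (height (world z) of any of bar2_mid, bar3_mid below 0.018 m or y of bar2_mid in the frame of bar3_mid between -0.015 and 0.015 m) and (height (world z) of any of bar2_mid, bar4_mid below 0.018 m or y of bar2_mid in the frame of bar4_mid between -0.015 and 0.015 m) and (height (world z) of any of bar3_mid, bar4_mid below 0.018 m or y of bar3_mid in the frame of bar4_mid between -0.015 and 0.015 m) and contact force between any of bar1, bar2, bar3, bar4 and fence above 3 N), for 0.3 s.
At the end, for the whole second after the job is handed in: Three bars flat on the bed, parallel to the fence within 0.1 rad, gaps under 4 mm in all, ends even within 15 mm; fingers press the outermost bar with over 4 N, it presses the bed over 4 N, the row the fence over 3 N, through the last second; the fourth bar is on the table within 40 mm (all of step 2); the arm keeps its last pose, push and grip.
It fails at once if a bystander is shoved more than 30 mm (distance of any of prop, disc, longpost, mug, jar, brush, rib from where it was at the start of the episode above 0.03 m).
It fails at once if a standing bystander is tipped (angle between any of prop, mug, jar's own z axis and vertical above 0.5 rad).
It also fails if it takes over 72 s, if anything falls off the work surface, if the arm or the gripper's body presses on something with over 40 N, if the wrist force passes 120 N, or if a joint passes its speed limit or range.

## Working session

There is one attempt and no reset: what is moved stays moved. The work goes in short steps, each a Python script; the robot and the scene stay as the last script left them, time stands still between calls to the robot, and variables do not carry over. Pictures are saved under pics/ and viewed, at most 10 in all, crops included, and the job is handed in when it is done.

```bash
mkdir -p pics
python3 - <<'E'
from bench import robot
import cv2
for n in("scene","top"):
    d=robot.get_image(n); cv2.imwrite(f"pics/{n}0.png",d["img"])
    print(n,{k:v for k,v in d.items() if k!="img"})
print(robot.current_eef_rot(),robot.current_t())
E
```

```text
scene {'fovy': 52.66757054179246, 'cx': 254.5586619790773, 'cy': 186.90484859361115, 'k1': 0.024717624678796655, 'eye': array([ 881.38706528, -502.9506171 , 1028.32004157]), 'orientation': array([-2.57122764,  0.01427445,  0.5760187 ])}
top {'fovy': 57.33889080845662, 'cx': 251.5734678112966, 'cy': 183.58056473136327, 'k1': -0.06439942152092612, 'eye': array([ 426.90535552,   21.07638515, 1073.43180687]), 'orientation': array([-3.04878664e+00,  5.58958273e-04, -1.59539767e+00])}
[-3.13998723e+00 -3.17551800e-04  2.34821536e-01] 0.1
```

View pics/scene0.png

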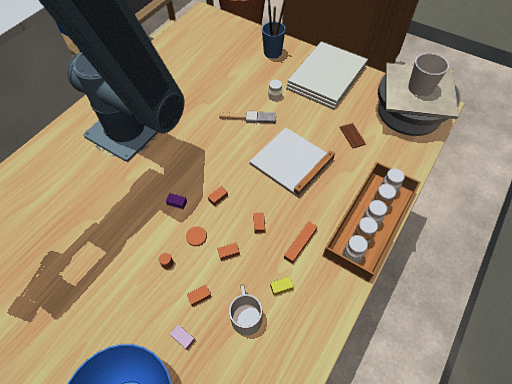

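View pics/top0.png

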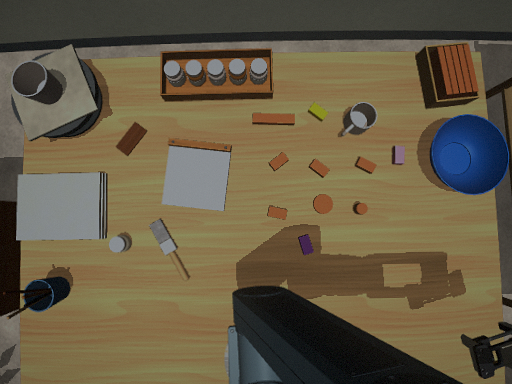

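The bars in the top view are the four orange-brown blocks at (279,160), (319,168), (367,165) and (277,212). The long block at (273,119) is the longpost. The purple (306,244), yellow (317,112) and pink (399,154) blocks are look-alikes and stay put. The jig is at (197,176), with its fence at (200,145).

```bash
cat > h.py <<'E'
from bench import robot
import cv2, numpy as np
from scipy.spatial.transform import Rotation as Ro
def cast(d,px,z):
    f=192/np.tan(np.radians(d["fovy"]/2)); K=np.array([[f,0,d["cx"]],[0,f,d["cy"]],[0,0,1]])
    u=cv2.undistortPoints(np.float64(px).reshape(-1,1,2),K,np.array([d["k1"],0,0,0.])).reshape(-1,2)
    r=np.c_[u,np.ones(len(u))]@Ro.from_euler("xyz",d["orientation"]).as_matrix().T
    return (d["eye"]+r*((z-d["eye"][2])/r[:,2])[:,None])[:,:2]
def blobs(d,lo,hi,z,amin=60):
    hsv=cv2.cvtColor(d["img"],cv2.COLOR_BGR2HSV); m=cv2.inRange(hsv,np.array(lo),np.array(hi))
    out=[]
    for c in cv2.findContours(m,cv2.RETR_EXTERNAL,cv2.CHAIN_APPROX_NONE)[0]:
        if cv2.contourArea(c)<amin: continue
        w=cast(d,c,z).astype(np.float32); (x,y),(a,b),t=cv2.minAreaRect(w)
        if a>b: a,b,t=b,a,t+90      # b long; long axis direction = t+90
        out.append(dict(px=c.reshape(-1,2).mean(0).round(),c=np.round([x,y],1),s=np.round([a,b],1),ang=round((t+90+90)%180-90,1)))
    return out
ORANGE=((4,150,90),(14,255,255)); WHITE=((0,0,150),(180,45,255))
E
python3 - <<'E'
from h import *
for n in("top","scene"):
    d=robot.get_image(n)
    for x in((282,215),(280,161),(200,145)) if n=="top" else ((218,195),(259,222)): print(n,x,cv2.cvtColor(d["img"],cv2.COLOR_BGR2HSV)[x[1],x[0]])
    for b in blobs(d,*ORANGE,12.5): print(n,"O",*b.values())
    for b in blobs(d,*WHITE,15,300): print(n,"W",*b.values())
    x0,y0,x1,y1=(150,95,420,260) if n=="top" else (140,115,345,350)
    if n=="top": cv2.imwrite("pics/crop.png",cv2.resize(d["img"][y0:y1,x0:x1],None,fx=2.9,fy=2.9,interpolation=cv2.INTER_CUBIC))
E
```

```text
top (282, 215) [ 12 169 137]
top (280, 161) [ 12 171 137]
top (200, 145) [ 14 164 132]
top O [277. 212.] [436.4 -55.5] [29.9 54.5] 76.5
top O [362. 208.] [ 443.  -313.9] [30.3 31. ] 88.4
top O [323. 204.] [ 459.8 -195.4] [54.8 57.6] -2.3
top O [319. 167.] [ 570.2 -188.5] [28.6 53.6] 51.2
top O [366. 164.] [ 576.4 -333.9] [26.8 53.9] 61.8
top O [279. 161.] [593.7 -64.7] [29.  53.4] -53.3
top O [200. 144.] [650.8 176.7] [ 18.  189.4] 82.2
top O [273. 118.] [728.3 -53.6] [ 28.3 127.6] 86.8
top O [225.  78.] [869.3 117.6] [115.9 326.4] -90.0
top O [457.  67.] [ 883.1 -655.4] [109.3 162.3] 6.2
scene (218, 195) [ 10 158 197]
scene (259, 222) [  9 160 198]
scene O [198. 294.] [ 572.3 -326.7] [28.7 54.3] 61.6
scene O [164. 259.] [ 431.4 -298.6] [30.4 32.4] 83.2
scene O [228. 250.] [ 566.1 -181.5] [29.  54.7] 52.5
scene O [196. 236.] [ 462.1 -196. ] [55.9 56.3] 83.8
scene O [300. 242.] [724.4 -46.2] [ 29.4 130.3] 87.1
scene O [259. 222.] [590.  -57.1] [29.3 53.1] -57.0
scene O [217. 195.] [431.8 -48.3] [29.  54.8] 76.2
scene O [370. 223.] [865.8 126.4] [142.5 309.7] 89.3
scene O [314. 171.] [641.4 191.3] [ 19.7 192.6] 82.1
scene O [353. 135.] [679.9 388.2] [46.  92.2] -38.2
scene W [245. 307.] [ 699.5 -288.2] [83.5 97.1] -85.1
scene W [288. 158.] [545.6 191.1] [177.7 191.2] 82.3
scene W [328.  70.] [460.8 634.7] [204.8 265.3] -89.9
scene W [439. 196.] [963.3 384.7] [ 440.9 1344.4] -76.0
scene W [16. 12.] [-828.3  247. ] [177.4 253.6] -38.0
```

View pics/crop.png

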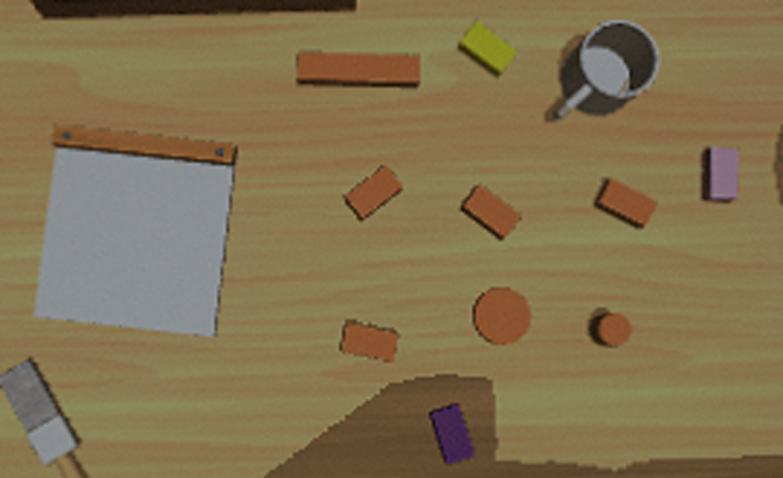

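The crop confirms four plain orange-brown short bars at the pixels listed above. The two cameras agree if the mask is read as top faces (z=25), so I use that. I'll take the three bars nearest the jig and leave the far one, at top pixel (366,164).

```bash
cat > p.py <<'E'
from h import *
import json
def down(yaw): return [np.pi,0,np.radians((yaw+90)%180-90)]
def pick(c,ang):
    o=down(ang-90); robot.move_gripper(0.9)
    robot.move_ptp([*c,120],o); hit=robot.move_linear([*c,4],speed=110,f_stop=15)
    robot.move_gripper(0.0); w=robot.current_gripper_width(); robot.move_linear([*c,120],speed=200)
    print("pick hit",hit,"w mm",w*93,"t",robot.current_t())
def place(J,x):
    ex=np.array([np.cos(J[2]),np.sin(J[2])]); c=np.array(J[:2])+x*ex; o=down(np.degrees(J[2]))
    robot.move_ptp([*c,120],o); hit=robot.move_linear([*c,19.5],speed=90,f_stop=15)
    robot.move_gripper(0.85); robot.move_linear([*c,120],speed=200)
    print("place hit",hit,"t",robot.current_t())
E
python3 - <<'E'
from p import *
T,S=[robot.get_image(n) for n in("top","scene")]
def find(z,c0,tol=25):
    r=[min(blobs(d,*ORANGE,z),key=lambda b:np.hypot(*(b["c"]-c0))) for d in(T,S)]
    print(c0,*[(b["c"],b["s"],b["ang"]) for b in r]); return np.mean([b["c"] for b in r],0),np.mean([b["ang"] for b in r])
f,a=find(37,(646,174)); th=np.radians(a-90); J=[*(f-90*np.array([np.cos(th),np.sin(th)])),th]
bars=[find(25,c) for c in((593,-63),(434,-53),(568,-186))]
json.dump(dict(J=J,bars=[[*c,a] for c,a in bars]),open("m.json","w")); print(J)
c,a=bars[0]; pick(c,a); place(J,60)
E
```

```text
(646, 174) (array([645.8, 174.2]), array([ 17.5, 187.2]), 82.2) (array([647.7, 174.5]), array([ 18.2, 188. ]), 82.1)
(593, -63) (array([591.8, -63.7]), array([28.7, 52.8]), -53.3) (array([593.5, -62.6]), array([28.8, 52.5]), -57.0)
(434, -53) (array([436.4, -54.4]), array([29.5, 54.3]), 76.5) (array([437.7, -54.1]), array([28.2, 54.2]), 76.7)
(568, -186) (array([ 568.3, -186.3]), array([28.2, 53.6]), 51.2) (array([ 569.4, -185.5]), array([29.5, 53.3]), 52.5)
[np.float64(557.5933873847416), np.float64(186.6422100117416), np.float64(-0.13700834628155478)]
pick hit False w mm 54.82653693291622 t 5.625
place hit False t 9.2167
```

Run:
```python
from p import *
m=json.load(open("m.json")); J=m["J"]
for i,x in((1,26),(2,-8)):
    *c,a=m["bars"][i]; pick(c,a); place(J,x)
ex=np.array([np.cos(J[2]),np.sin(J[2])])
c=np.array(J[:2])-120*ex; robot.move_ptp([*(c-[0,150]),220],down(np.degrees(J[2])))
R=np.array([ex,[-ex[1],ex[0]]])
for n in("top","scene"):
    d=robot.get_image(n)
    for b in blobs(d,*ORANGE,40):
        q=R@(b["c"]-J[:2])
        if abs(q).max()<120: print(n,q.round(1),b["s"],round(b["ang"]-np.degrees(J[2]),1))
    y0,x0=(110,130) if n=="top" else (100,220)
    cv2.imwrite(f"pics/{n}1.png",cv2.resize(d["img"][y0:y0+120,x0:x0+160],None,fx=4,fy=4,interpolation=cv2.INTER_CUBIC))
```

```text
pick hit False w mm 54.68672049648882 t 13.2167
place hit False t 16.8417
pick hit False w mm 54.524508423016364 t 21.0917
place hit False t 25.0333
top [24.9 -2.4] [28.1 51.6] 89.9
top [60.4 -2.2] [29.3 51.7] 91.1
top [88.6 -0.7] [ 18.1 186.7] 90.1
scene [40.2 -1.7] [121.5 187.4] 89.9
```

View pics/scene1.png

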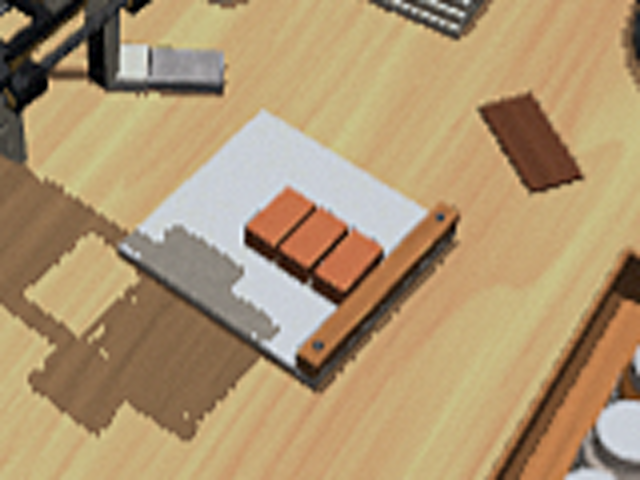

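View pics/top1.png

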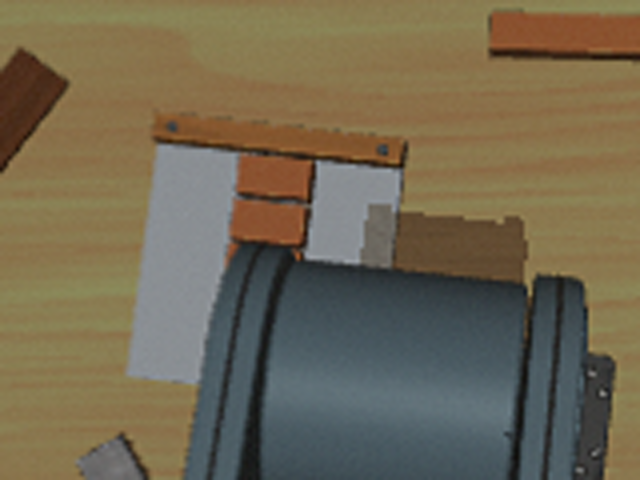

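Both pictures show three bars flat and parallel along the fence, with small gaps: scene crop (280,215), (313,235), (348,262). Next is the push, with closed fingers tilted 45° onto the upper near edge of the outer bar.

Run:
```python
from p import *
J=json.load(open("m.json"))["J"]
ex=np.array([np.cos(J[2]),np.sin(J[2]),0]); ey=np.array([-ex[1],ex[0],0]); s=np.sqrt(.5)
z=s*ex-[0,0,s]; y=-ey; o=Ro.from_matrix(np.c_[np.cross(y,z),y,z]).as_euler("xyz")
e=np.array([J[0],J[1],40])-23*ex-2*ey
def rep(k):
    F=robot.current_contact_force(); p=robot.current_tcp_pos()-[J[0],J[1],0]
    print(k,"jig x,y,z",[round(float(v),1) for v in(p@ex,p@ey,p[2])],"F",np.round([F@ex,F@ey,F[2]],1),"t",round(robot.current_t(),1))
robot.move_gripper(0.0)
robot.move_ptp(e-100*z,o); rep("above")
robot.move_linear(e-15*z,speed=100); rep("near")
h=robot.move_linear(e+6*z,speed=15,f_stop=2.5); rep(f"touch {h}")
h=robot.move_linear(robot.current_tcp_pos()+22*ex,speed=15,f_stop=6); rep(f"slide {h}")
h=robot.move_linear(robot.current_tcp_pos()+8*z,speed=8,f_stop=12); rep(f"push {h}")
robot.sleep(.5); rep("hold")
```

```text
Traceback (most recent call last):
bench.MotionError: the arm cannot take that pose within its joint ranges
```

Run:
```python
from p import *
J=json.load(open("m.json"))["J"]
ex=np.array([np.cos(J[2]),np.sin(J[2]),0]); ey=np.array([-ex[1],ex[0],0])
e=np.array([J[0],J[1],40])-23*ex-2*ey
print(robot.current_qpos().round(2))
for al in(20,30,35,40,45,50):
  for sg in(1,-1):
   for tw in (0,90):
    a=np.radians(al); z=np.sin(a)*ex-[0,0,np.cos(a)]; y=sg*(ey if tw==0 else np.cross(z,ey))
    o=Ro.from_matrix(np.c_[np.cross(y,z),y,z]).as_euler("xyz")
    print(al,sg,tw,[None if (q:=robot.inverse_kinematics(e+d,o)) is None else q.round(2).tolist() for d in(-100*z,-15*z,20*ex)])
```

```text
[-0.13  0.06  1.77  0.    1.31  1.57]
20 1 0 [[0.25, 0.15, 1.96, -0.2, 0.71, -1.06], [0.22, 0.32, 1.99, -0.25, 0.52, -1.02], [0.2, 0.37, 1.96, -0.24, 0.5, -1.04]]
20 1 90 [[0.25, 0.15, 1.96, -0.2, 0.71, 0.51], [0.22, 0.32, 1.99, -0.25, 0.52, 0.55], [0.2, 0.37, 1.96, -0.24, 0.5, 0.54]]
20 -1 0 [[0.25, 0.15, 1.96, -0.2, 0.71, 2.08], [0.22, 0.32, 1.99, -0.25, 0.52, 2.13], [0.2, 0.37, 1.96, -0.24, 0.5, 2.11]]
20 -1 90 [[0.25, 0.15, 1.96, -0.2, 0.71, -2.63], [0.22, 0.32, 1.99, -0.25, 0.52, -2.59], [0.2, 0.37, 1.96, -0.24, 0.5, -2.61]]
30 1 0 [[0.33, 0.11, 2.12, -0.5, 0.49, -0.71], [0.28, 0.3, 2.13, -0.74, 0.3, -0.49], [0.25, 0.35, 2.09, -0.75, 0.28, -0.5]]
30 1 90 [[0.33, 0.11, 2.12, -0.5, 0.49, 0.86], [0.28, 0.3, 2.13, -0.74, 0.3, 1.08], [0.25, 0.35, 2.09, -0.75, 0.28, 1.07]]
30 -1 0 [[0.33, 0.11, 2.12, -0.5, 0.49, 2.43], [0.28, 0.3, 2.13, -0.74, 0.3, 2.65], [0.25, 0.35, 2.09, -0.75, 0.28, 2.65]]
30 -1 90 [[0.33, 0.11, 2.12, -0.5, 0.49, -2.28], [0.28, 0.3, 2.13, -0.74, 0.3, -2.06], [0.25, 0.35, 2.09, -0.75, 0.28, -2.07]]
35 1 0 [[0.37, 0.11, 2.2, -0.8, 0.4, -0.38], None, None]
35 1 90 [[
[... 426 characters left out ...]
2.26, 4.04, 0.42, 2.63]]
45 -1 0 [None, [0.38, 0.38, 2.31, 4.11, 0.44, -2.11], [0.33, 0.43, 2.26, 4.04, 0.42, -2.08]]
45 -1 90 [None, [0.38, 0.38, 2.31, 4.11, 0.44, -0.54], [0.33, 0.43, 2.26, 4.04, 0.42, -0.51]]
50 1 0 [[0.54, 0.23, 2.4, 4.3, 0.55, 0.95], [0.41, 0.44, 2.35, 3.94, 0.59, 1.25], [0.36, 0.48, 2.31, 3.88, 0.58, 1.26]]
50 1 90 [[0.54, 0.23, 2.4, 4.3, 0.55, 2.53], [0.41, 0.44, 2.35, 3.94, 0.59, 2.82], [0.36, 0.48, 2.31, 3.88, 0.58, 2.83]]
50 -1 0 [[0.54, 0.23, 2.4, 4.3, 0.55, -2.19], [0.41, 0.44, 2.35, 3.94, 0.59, -1.9], [0.36, 0.48, 2.31, 3.88, 0.58, -1.88]]
50 -1 90 [[0.54, 0.23, 2.4, 4.3, 0.55, -0.62], [0.41, 0.44, 2.35, 3.94, 0.59, -0.33], [0.36, 0.48, 2.31, 3.88, 0.58, -0.31]]
```

```bash
cat > q.py <<'E'
from p import *
J=json.load(open("m.json"))["J"]
ex=np.array([np.cos(J[2]),np.sin(J[2]),0]); ey=np.array([-ex[1],ex[0],0]); up=np.array([0,0,1.])
a=np.radians(26); z=np.sin(a)*ex-np.cos(a)*up; y=-ey
o=Ro.from_matrix(np.c_[np.cross(y,z),y,z]).as_euler("xyz")
dg=(ex-up)/np.sqrt(2)
def rep(k):
    F=robot.current_contact_force(); p=robot.current_tcp_pos()-[J[0],J[1],0]
    print(k,"jig x,y,z",[round(float(v),1) for v in(p@ex,p@ey,p[2])],"F",np.round([F@ex,F@ey,F[2]],1),"t",round(robot.current_t(),1))
E
python3 - <<'E'
from q import *
e=np.array([J[0],J[1],40])-25*ex-2*ey
robot.move_gripper(0.0)
robot.move_ptp(e-100*z,o); rep("above")
robot.move_linear(e-12*dg,speed=80); rep("near")
h=robot.move_linear(e+6*dg,speed=15,f_stop=2.5); rep(f"touch {h}")
h=robot.move_linear(robot.current_tcp_pos()+20*ex,speed=15,f_stop=5); rep(f"slide {h}")
robot.sleep(.3); rep("hold")
E
```

```text
above jig x,y,z [-68.5, -2.0, 130.4] F [ 0.1 -1.3  0.2] t 28.2
near jig x,y,z [-33.3, -1.8, 49.0] F [ 0.7 -0.4 -0.2] t 29.4
touch True jig x,y,z [-24.0, -2.0, 39.2] F [-1.1 -0.4  3.9] t 30.3
slide True jig x,y,z [-12.1, -2.1, 39.1] F [-3.1 -0.1  5.1] t 31.2
hold jig x,y,z [-12.1, -2.1, 39.1] F [-2.4  0.7  4.8] t 31.5
```

Run:
```python
from q import *
h=robot.move_linear(robot.current_tcp_pos()+8*dg,speed=8,f_stop=9); rep(f"push {h}")
robot.sleep(.5); rep("hold")
for n in("scene",):
    d=robot.get_image(n)
    cv2.imwrite("pics/scene2.png",cv2.resize(d["img"][130:210,235:345],None,fx=6,fy=6,interpolation=cv2.INTER_CUBIC))
```

```text
push True jig x,y,z [-12.0, -2.0, 39.1] F [-5.  -0.8  7.4] t 31.8
hold jig x,y,z [-12.1, -2.1, 39.1] F [-2.9  0.   5.8] t 32.3
```

View pics/scene2.png

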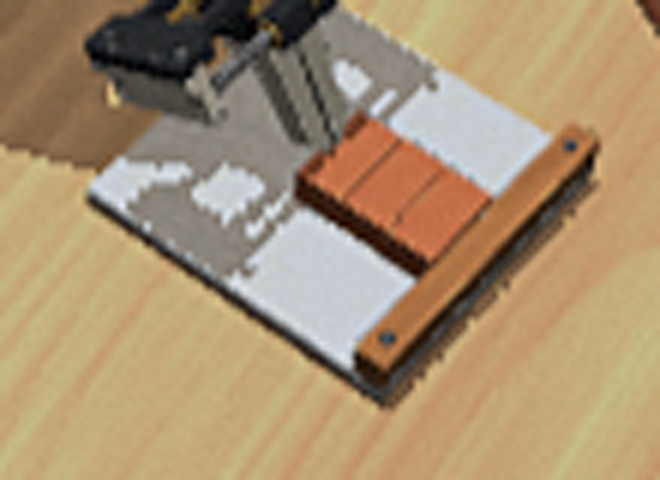

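The crop shows the row shut against the fence, with flush gaps and even ends. The held force is still low, so I'll ramp it up.

Run:
```python
from q import *
p=robot.current_tcp_pos()
for k in range(1,25):
    F=robot.current_contact_force(); fx,fz=-F@ex,F[2]
    if fx>8 and fz>8: break
    p=p+(0.3*ex if fx<8.5 else 0)-(0.3*up if fz<9 else 0)
    robot.move_linear(p,speed=5); robot.sleep(.15); rep(k)
robot.sleep(.6); rep("hold"); robot.sleep(.6); rep("hold")
```

```text
1 jig x,y,z [-12.0, -2.0, 39.0] F [-4.3  0.5  7.9] t 32.8
2 jig x,y,z [-12.0, -2.0, 38.9] F [-6.1 -0.1 11.6] t 33.2
3 jig x,y,z [-11.9, -2.0, 38.9] F [-7.5  0.3 12.2] t 33.6
4 jig x,y,z [-11.9, -2.1, 38.9] F [-9.7  0.6 12.8] t 34.0
hold jig x,y,z [-11.9, -2.1, 38.9] F [-9.1 -0.5 13.3] t 34.6
hold jig x,y,z [-11.9, -2.1, 38.9] F [-8.8  0.1 13.4] t 35.2
```

```bash
python3 -c "
from bench import robot
print(robot.hand_in())"
```

```text
the job is handed in; nothing more can be done
None
```

I handed the job in with three bars shut tight against the fence and the fingertips still holding a steady push of about 9 N towards the fence and 13 N down; the fourth bar and the bystanders were not touched, and no verdict came back.

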